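# Put the spare nest away under its keeper bar

## Robot

A 6-joint arm with a two-finger parallel gripper is mounted at the origin on a cart in front of the work surface, level with it; the furniture and walls round the work are solid. World frame = base frame: x ahead of the robot, y to its left, z up, the work surface at z = 0. Lengths are in m, angles in rad, forces in N, time in s.
With the tool pointing down it reaches from about 0.25 to 0.85 m from the base axis. Payload 12.5 kg.
Tool frame: the origin (TCP) lies at the very end of the fingers, on their centre line; the grasp point (between the pads) lies 19 mm behind it; z points along the fingers, y is the line along which they close (so a half turn about z gives the same grasp; the last joint's range is limited). The gripper opens to 93 mm and grips with 3 to 60 N. Pads are 15 mm wide; open, the fingers measure 128 mm over their backs; the gripper's body (75 mm by 188 mm) begins 65 mm behind the grasp point.
Start: joints at [1.034, 0.351, 1.652, -0, 1.139, -0.085], TCP at [0.24, 0.495, 0.219] pointing down, gripper open.
Joint ranges: [-2.75, 2.75], [-0.79, 2.1], [0.01, 2.65], [-1.57, 4.71], [0.07, 3.14], [-2.87, 2.87]. Speed limits (rad/s): [2.22, 2.22, 2.79, 3.14, 3.14, 3.14].

## Interface

Orientations are given as a unit quaternion [x, y, z, w].
In Python, from plant import sense, eyes, job, models gives the robot as it stands.
- The arm moves only by the tool carry_out, never from a script. Its argument "moves" is a list of rows, each a list of 7 numbers: the shift along the world's x, y, z in m, then the turn, a rotation vector about the world's x, y, z in rad, then the finger opening in m, from 0 to 0.093. In form: [[tx, ty, tz, wx, wy, wz, grip], ...]. A call has 1 to 5 rows; each row is the pose to reach, as a shift and turn from the pose commanded when the call began; what a row does not reach only later rows make up. A row lasts 1/12 s, in which the tool goes at most 41.7 mm and 7.16 degrees, less where a joint would pass 70% of its speed; a pose out of reach is approached as far as the arm can. A call with a gripper value outside its range is refused whole. The fingers move at their own pace and stop on an object; "force" is the grip in N (left out, the last holds). Time passes only in rows, so rows that repeat a pose let the fingers close. It gives the time, the measured TCP pose, the force, the opening and the grip force at its end, in the units of the state.
- sense(): the state, without advancing time (a new reading comes with each control period).
- eyes.camera(name): name is "side" or "top"; returns (picture, depth): 480x640x3 uint8, blue, green, red; 480x640 float32, m along the optical axis (not along the pixel's ray), 0 where there is no reading.
- eyes.camera_params(name): a dict with "fx", "fy", "cx", "cy" (pixels), "k1" (the pictures are not rectified: a ray, as slopes to the right and down, at radius r is drawn at 1 + k1 r^2 times it, then the intrinsics apply), "R" (3x3) and "t" (3): a world point X has camera coordinates R X + t. Camera axes: x right, y down, z forward; pixel columns grow to the right and rows downward; lengths in m; the calibration is good to about 2 mm. A picture is of the moment at which its call begins. camera_params takes no time and is no camera call.
- job.finish_job(): hands the job in; it is judged then, once.
Trained networks look in the newest picture that a camera, given by its name, has taken for a name from the list of things; names that differ only in an ending like _2 or _b are one class to them, and where a whole thing is asked for, a point or a joint stands for the part that bears it (a point fixed in the world has none). Each returns a list of dicts, best first, with "p" (0 to 1); they miss things now and then, are a little off and sometimes report something else, mostly with a low value. They report only what shows in the picture. A call takes as long as a camera call. They do not tell look-alikes from the thing itself.
- models.regions_of(label, camera): "mask" (480x640 bool, what is visible of it) and "xy" ([column, row] in pixels, amid what is visible of it).
The state is a dict: "time_s": time; "q": joint angles; "qd": joint speeds; "joint_efforts": joint torques, N m; "tcp_pos": TCP position; "eef_rot": TCP orientation; "ft_force": force on the tool from outside, world axes, zero at the start; "ft_torque": the same for the moment, N m; "gripper_width": finger opening in m; "finger_force": force on a finger pad.
Only numpy, scipy, OpenCV 4.12 (cv2) and the standard library are available. Lean on these libraries where they do the work, as an engineer would, in place of code of your own. Each camera call takes 0.05 s, during which the arm holds its last target. There are 200 camera calls.

## Task

Put the spare nest away in the metal storage cradle: lay the nest flat on the channel floor between the two stop ribs, then lay the keeper bar in the cross slot over it, then slide the bolt fully across the end of the bar. The rack leaves only the nest's long sides free and the channel only its ends, so set the nest down on the bench on the way to change grip. Lower the nest and bar into place rather than dropping them, and leave the spray can, oil bottle and tape measure near the work standing where they are.

Things in the scene. Friction and masses are not known exactly. Their poses are not given: they have to be found in the camera images.
- nest: spare nest, loose, about 0.15 kg: grey block 44 (x) x 66 (y) x 16 mm with two pale fins on top (6 mm thick in x, 40 mm long, outer faces 32 mm apart, 8 mm high; 24 mm high over all). Origin at the centre of its underside. Starts in the rack, its x, y axes along the rack's. In the cradle either way round is right.
- rack: grey plastic rack fixed to the bench, 58 (x) x 94 (y) mm; origin at the centre of its underside. The nest stands on its floor, 5 mm above the bench. End cheeks 36 mm high, 9 mm thick, stand 2 mm off the nest's ends (inner faces y = +-35 mm). Sills (x = +-23.5 to 26.5 mm) with tops 9 mm above the bench run along its long sides, free above that.
- cradle: aluminium storage cradle fixed to the bench, 104 (x) x 140 (y) x 46 mm; origin at the centre of its underside. A channel 50 mm wide runs along y, open at the ends and above, between walls 46 mm high and 27 mm thick (x = +-25 to 52 mm). A thin bolt track along the outer edge of the +x wall reaches 54.5 mm high.
- cradle_floor (a point): centre of the channel floor, 6 mm above the bench: the nest's underside lies centred here, its y axis along the cradle's y. Two black stop ribs 4 mm high cross the floor at y = +-36 to 40 mm; the nest lies between them (3 mm play each end, 3 mm each side).
- cradle_slot (a point): centre of the cross slot's floor, 32 mm above the bench. The slot, 93 mm long in x and 24 mm wide in y, is cut 14 mm deep into both walls; the seated keeper bar's underside is centred here (4.5 mm play each end, 2 mm each side), 2 mm above the nest's fins.
- keeper: keeper bar, loose, about 0.12 kg: steel bar 84 (x) x 20 (y) x 14 mm with a black grip ridge on top in the middle (34 in x, 12 in y, 16 mm high; 30 mm high over all). Origin at the centre of its underside. Starts flat on the bench, ridge up. Seated, its x axis lies along the cradle's x; either way round is right.
- bolt (a joint): travel of the sliding bolt along the cradle's +y, m: 0 = open, 0.040 = fully shut across the end of the keeper bar. Over about 0.012 its plate covers the slot and the bar cannot go in. Starts anywhere from 0 to 0.010, clear of the slot; stays where it is left; takes 1 to 2 N to slide.
- bolt_knob (a point): middle of the bolt's upright black knob, 13 mm in diameter, from 54 to 74 mm above the bench (this point: 64 mm). In the cradle's frame at x = 36 mm, y = -40 mm + travel. The bolt plate under it is 30 mm long in y and covers x = 29 to 49 mm, underside 48 mm above the bench.
- spray_can: spray can beside the cradle, nearer the robot than the one by the drawers; 53 mm in diameter, 166 mm high, standing loose; origin at the centre of its underside. Not to be disturbed.
- oil_bottle: oil bottle, 46 mm in diameter, 132 mm high, standing loose; origin at the centre of its underside. Not to be disturbed.
- tape_measure: tape measure standing loose, 35 (x) x 81 (y) x 65 mm; origin at the centre of its underside. Not to be disturbed. Behind it the bench's fixed toggle clamp fixture, with a red handle that points to the right, takes up x 0.52 to 0.64, y 0.20 to 0.46 m, under 0.1 m high.
There are look-alikes about, which are no part of the job. Leave any purple look-alike of the nest alone.

How it is judged:
On the way, in this order (a step that is already met when the one before it is completed fails the run):
1. the nest lies flat in the cradle between the stop ribs, let go, before the bar goes in (x of nest in the frame of cradle between -0.005 and 0.005 m and y of nest in the frame of cradle between -0.005 and 0.005 m and z of nest in the frame of cradle between 0.003 and 0.009 m and angle between nest's own z axis and vertical below 0.08 rad and angle between the y axis of nest and the y axis of cradle, either way round below 0.12 rad and contact force between nest and the fingers below 0.1 N), for 0.2 s.
2. the keeper bar lies flat in the cross slot over the nest, let go (x of nest in the frame of cradle between -0.005 and 0.005 m and y of nest in the frame of cradle between -0.005 and 0.005 m and z of nest in the frame of cradle between 0.003 and 0.009 m and angle between each of nest, keeper's own z axis and vertical below 0.08 rad and angle between the y axis of nest and the y axis of cradle, either way round below 0.12 rad and x of keeper in the frame of cradle between -0.006 and 0.006 m and y of keeper in the frame of cradle between -0.004 and 0.004 m and z of keeper in the frame of cradle between 0.0295 and 0.0345 m and angle between the x axis of keeper and the x axis of cradle, either way round below 0.12 rad and contact force between keeper and the fingers below 0.1 N), for 0.2 s.
3. the bolt is fully across the end of the bar (x of nest in the frame of cradle between -0.005 and 0.005 m and y of nest in the frame of cradle between -0.005 and 0.005 m and z of nest in the frame of cradle between 0.003 and 0.009 m and angle between each of nest, keeper's own z axis and vertical below 0.08 rad and angle between the y axis of nest and the y axis of cradle, either way round below 0.12 rad and x of keeper in the frame of cradle between -0.006 and 0.006 m and y of keeper in the frame of cradle between -0.004 and 0.004 m and z of keeper in the frame of cradle between 0.0295 and 0.0345 m and angle between the x axis of keeper and the x axis of cradle, either way round below 0.12 rad and value of joint bolt above 0.034 m), for 0.2 s.
At the end, for the whole second after the job is handed in: Nest flat on the channel floor between the ribs (within 3 mm in height, 5 mm along the channel, turned under 0.12 rad), keeper bar flat at the bottom of the cross slot over it (within 2.5 mm in height, 6 mm along the slot, 0.08 rad tilt), bolt shut (travel over 0.034 m), all at rest (all of step 3 and linear speed of each of nest, keeper below 0.02 m/s); the robot touches nothing.
It fails at once if the spray can is shifted by more than 25 mm or tipped (distance of spray_can from where it was at the start of the episode above 0.025 m or angle between spray_can's own z axis and vertical above 0.3 rad).
It fails at once if the oil bottle is shifted by more than 25 mm or tipped (distance of oil_bottle from where it was at the start of the episode above 0.025 m or angle between oil_bottle's own z axis and vertical above 0.3 rad).
It fails at once if the tape measure is shifted by more than 25 mm or tipped (distance of tape_measure from where it was at the start of the episode above 0.025 m or angle between tape_measure's own z axis and vertical above 0.3 rad).
It fails at once if the nest is dropped (falls free faster than 0.5 m/s, about 13 mm) (linear speed of nest above 0.5 m/s and contact force between nest and the fingers below 0.1 N).
It fails at once if the keeper bar is dropped (falls free faster than 0.5 m/s, about 13 mm) (linear speed of keeper above 0.5 m/s and contact force between keeper and the fingers below 0.1 N).
It also fails if it takes over 72 s, if anything falls off the work surface, if the arm or the gripper's body presses on something with over 40 N, if the wrist force passes 120 N, or if a joint passes its speed limit or range.

## Working session

There is one attempt and no reset: what is moved stays moved. The work goes in short steps, Python scripts to look and compute and a tool call to move; the robot and the scene stay as the last step left them, time stands still between calls to the robot, and variables do not carry over. Pictures are saved under pics/ and viewed, at most 10 in all, crops included, and the job is handed in when it is done.

Besides the shell and the picture viewer there is one more tool, called as a command line: name --pt "numbers of a row" for each row, then --argument value for the rest. carry_out: Moves the arm, as the interface text tells. Its arguments: {"type":"object","properties":{"moves":{"type":"array"},"force":{"type":"number"}},"required":["moves"]}

```bash
mkdir -p pics
cat > h.py <<'E'
import numpy as np, cv2
from plant import sense, eyes, job, models
def cloud(name):
    im,d=eyes.camera(name); p=eyes.camera_params(name)
    K=np.array([[p['fx'],0,p['cx']],[0,p['fy'],p['cy']],[0,0,1]])
    v,u=np.mgrid[0:480,0:640].astype(np.float32)
    n=cv2.undistortPoints(np.stack([u.ravel(),v.ravel()],1)[:,None],K,np.array([p['k1'],0,0,0.]))[:,0].reshape(480,640,2)
    c=np.dstack([n*d[...,None],d]); X=(c-np.array(p['t']))@np.array(p['R'])
    X[d==0]=np.nan
    return im,X
E
python3 - <<'E'
from h import *
s=sense(); print(s['tcp_pos'],s['eef_rot'],s['time_s'])
for c in ('top','side'):
    im,X=cloud(c); cv2.imwrite(f'pics/{c}0.png',im); np.save(f'{c}0.npy',X)
    p=eyes.camera_params(c); print(c, -np.array(p['R']).T@p['t'], np.array(p['R'])[2])
    for l in ('nest','rack','cradle','keeper','bolt_knob','spray_can','oil_bottle','tape_measure'):
        for r in models.regions_of(l,c):
            m=r['mask']; P=X[m]; P=P[~np.isnan(P[:,0])]
            if len(P): print(l,round(r['p'],2),np.round(r['xy']),m.sum(),np.round(np.median(P,0),3),np.round(np.percentile(P,2,0),3),np.round(np.percentile(P,98,0),3))
E
```

```text
[0.23992574 0.49452921 0.21810297] [ 2.23975956e-01  9.74594495e-01 -5.55860563e-04 -1.77785287e-04] 0.0
top [0.44909715 0.22230315 1.15803845] [ 0.11953896  0.01456479 -0.99272267]
nest 0.95 [362. 144.] 723 [0.783 0.161 0.017] [0.756 0.128 0.005] [0.81  0.193 0.027]
nest 0.64 [283. 318.] 742 [0.438 0.32  0.022] [0.416 0.288 0.015] [0.458 0.352 0.032]
rack 0.7 [286. 304.] 493 [0.44  0.315 0.014] [0.408 0.277 0.001] [0.466 0.365 0.04 ]
cradle 0.58 [408. 242.] 3805 [0.583 0.072 0.033] [0.525 0.005 0.002] [0.633 0.142 0.057]
keeper 0.76 [439. 326.] 464 [0.42  0.015 0.015] [ 0.396 -0.023  0.001] [0.444 0.049 0.034]
bolt_knob 0.52 [425. 222.] 150 [0.623 0.048 0.056] [0.614 0.033 0.051] [0.635 0.061 0.076]
spray_can 0.9 [326. 199.] 889 [0.651 0.233 0.127] [0.637 0.209 0.   ] [0.687 0.256 0.169]
oil_bottle 0.76 [191. 335.] 607 [0.403 0.486 0.081] [0.381 0.474 0.003] [0.421 0.529 0.127]
tape_measure 0.68 [342. 270.] 634 [0.527 0.208 0.061] [0.495 0.19  0.005] [0.57  0.225 0.067]
side [ 0.37249769 -0.9324012   0.54008277] [ 0.16929206  0.91152163 -0.3747913 ]
nest 0.48 [411. 260.] 73 [0.76  0.174 0.012] [0.754 0.161 0.001] [0.767 0.186 0.019]
nest 0.47 [250. 241.] 113 [0.435 0.334 0.021] [0.418 0.304 0.018] [0.458 0.359 0.03 ]
rack 0.56 [253. 247.] 615 [0.437 0.28  0.02 ] [ 0.41   0.271 -0.001] [0.464 0.361 0.036]
cradle 0.83 [343. 291.] 3312 [0.594 0.04  0.029] [ 0.522 -0.006  0.002] [0.639 0.137 0.058]
keeper 0.96 [254. 317.] 577 [ 0.423 -0.     0.012] [ 0.395 -0.029 -0.001] [0.448 0.045 0.03 ]
bolt_knob 0.7 [362. 277.] 192 [0.623 0.041 0.055] [0.614 0.029 0.035] [0.642 0.103 0.073]
spray_can 0.63 [359. 227.] 1771 [0.66  0.213 0.083] [0.638 0.203 0.003] [0.732 0.372 0.165]
oil_bottle 0.38 [295. 254.] 966 [0.521 0.191 0.04 ] [0.494 0.184 0.003] [0.561 0.216 0.064]
tape_measure 0.67 [295. 256.] 977 [0.521 0.191 0.039] [0.494 0.184 0.003] [0.561 0.216 0.064]
```

View pics/top0.png

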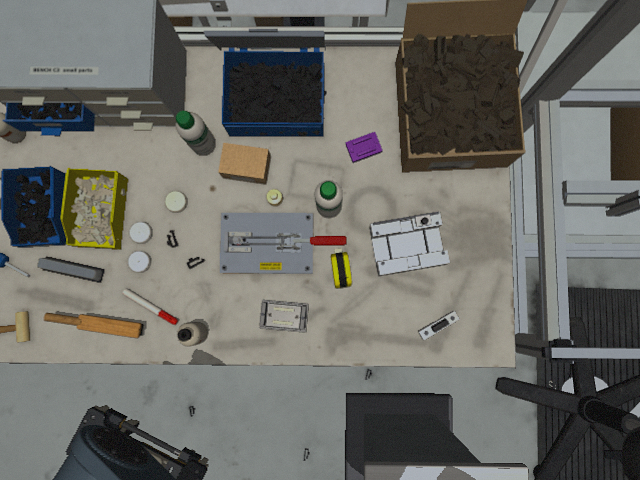

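View pics/side0.png

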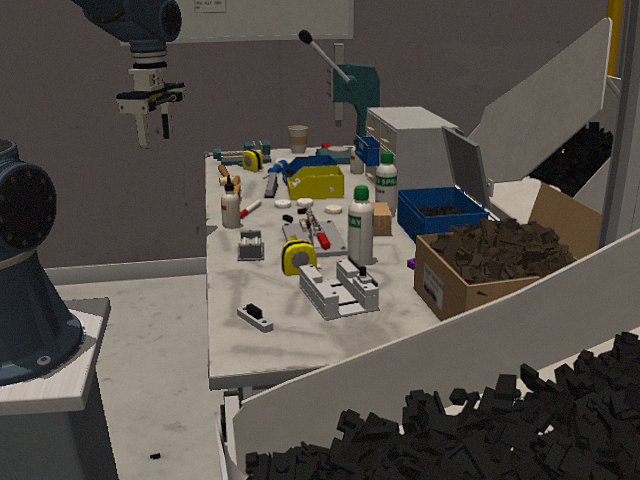

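The purple block at top (363,147) is the look-alike. The grey nest in the rack is at (285,316), the keeper at (438,326), the cradle at (410,243), and the spray can nearer the robot at (328,195). Next I'll fit the poses and check them with an overlay.

```bash
cat >> h.py <<'E'
def slab(X,xy,r,z0,z1):
    m=(np.hypot(X[...,0]-xy[0],X[...,1]-xy[1])<r)&(X[...,2]>z0)&(X[...,2]<z1)
    return X[m]
def rect(P,trim=0):
    (c,(a,b),t)=cv2.minAreaRect(P[:,:2].astype(np.float32)*1000)
    if a<b: a,b,t=b,a,t+90
    return np.round(c,1),round(a,1),round(b,1),round((t+90)%180-90,1),len(P)   # t: direction of long side
def proj(name,W):
    p=eyes.camera_params(name); K=np.array([[p['fx'],0,p['cx']],[0,p['fy'],p['cy']],[0,0,1]])
    return cv2.projectPoints(np.array(W,float),cv2.Rodrigues(np.array(p['R']))[0],np.array(p['t']),K,np.array([p['k1'],0,0,0.]))[0][:,0]
def box(c,t,x0,x1,y0,y1,z):
    R=np.array([[np.cos(t),-np.sin(t)],[np.sin(t),np.cos(t)]])
    q=np.array([[x0,y0],[x1,y0],[x1,y1],[x0,y1]])@R.T+c
    return np.c_[q,np.full(4,z)]
def draw(im,name,B,s,off,col):
    q=(proj(name,B)-off+0.5)*s
    cv2.polylines(im,[np.round(q).astype(np.int32)],True,col,1)
E
python3 - <<'E'
from h import *
for c in ('top','side'):
    X=np.load(f'{c}0.npy'); print(c)
    print('cradle',rect(slab(X,(.583,.072),.1,.041,.05)))
    print('cradle base',rect(slab(X,(.583,.072),.09,.003,.05)))
    print('rackcheek',rect(slab(X,(.438,.32),.06,.031,.045)))
    print('rack all',rect(slab(X,(.438,.32),.06,.004,.045)))
    print('keeper',rect(slab(X,(.42,.013),.055,.009,.018)), rect(slab(X,(.42,.013),.055,.026,.035)))
    print('nest',rect(slab(X,(.438,.32),.038,.0175,.0245)),'fins',rect(slab(X,(.438,.32),.028,.026,.034)))
    k=slab(X,(.623,.048),.03,.06,.08); print('knob',np.round(k.mean(0),4),np.ptp(k,0),len(k))
im=cv2.imread('pics/top0.png'); o=np.array([230,200])
cv2.imwrite('pics/c1.png',cv2.resize(im[200:350,230:470],None,fx=3.3,fy=3.3,interpolation=cv2.INTER_CUBIC))
E
```

```text
top
cradle (array([580.7,  72.1]), 140.5, 104.4, -79.9, 1371)
cradle base (array([583.8,  70.9]), 177.1, 173.2, 22.0, 3606)
rackcheek (array([436.3, 321.5]), 88.2, 45.0, 85.9, 248)
rack all (array([439.1, 319.2]), 114.0, 113.0, 0.4, 1409)
keeper (array([419.8,  11.8]), 83.7, 20.4, -59.7, 313) (array([420.2,  11.7]), 33.5, 12.2, -59.7, 105)
nest (array([436.7, 322.4]), 68.6, 43.9, 85.4, 533) fins (array([434.8, 321.2]), 51.9, 36.0, 81.1, 133)
knob [0.6209 0.0472 0.0722] [0.01205463 0.01216511 0.0155811 ] 43
side
cradle (array([581. ,  69.3]), 144.6, 104.8, -79.5, 931)
cradle base (array([581.3,  70.3]), 147.1, 105.9, -79.7, 3040)
rackcheek (array([438.4, 320.4]), 95.0, 42.6, 85.2, 124)
rack all (array([437.3, 318. ]), 99.8, 55.6, 84.8, 630)
keeper (array([421.4,  10.3]), 88.2, 21.5, -59.8, 259) (array([421.5,  10.1]), 38.0, 12.4, -61.0, 80)
nest (array([437.4, 320.3]), 74.2, 40.2, 86.2, 87) fins (array([437.9, 321.4]), 40.9, 26.7, 86.5, 31)
knob [0.6217 0.0423 0.0684] [0.01204749 0.01330796 0.0137545 ] 57
```

View pics/c1.png

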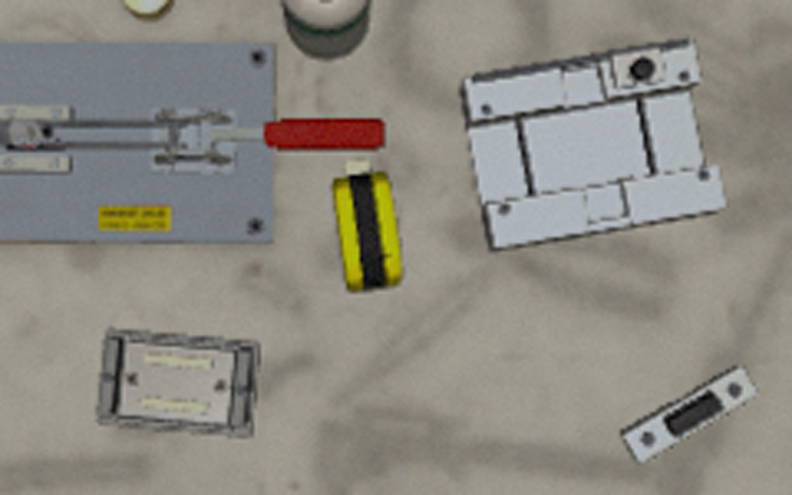

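The poses agree with the given sizes. The nest is at (0.437,0.3215) with yaw -4.5°, and the cradle is at (0.581,0.072) with yaw +10.2°. The knob puts the bolt travel at about 8 mm. The keeper is at (0.420,0.0115) with its x axis at -59.7°. Moving above the nest now.

carry_out --pt "0.039 -0.035 0 0 0 -0.12 0.08" --pt "0.079 -0.069 0 0 0 -0.24 0.08" --pt "0.118 -0.104 0 0 0 -0.36 0.08" --pt "0.158 -0.138 0 0 0 -0.48 0.08" --pt "0.197 -0.173 0 0 0 -0.6 0.08"

```text
time_s: 1.32
tcp_pos: [0.3979, 0.356, 0.2188]
eef_rot: [0.504, 0.863, 0.0, 0.0]
ft_force: [0.7, 0.1, 0.7]
gripper_width: 0.08
finger_force: 0.0
```

carry_out --pt "0 0 -0.03 0 0 -0.12 0.08" --pt "0 0 -0.06 0 0 -0.24 0.08" --pt "0 0 -0.1 0 0 -0.36 0.08" --pt "0 0 -0.13 0 0 -0.48 0.08" --pt "0 0 -0.15 0 0 -0.597 0.08"

```text
time_s: 1.73
tcp_pos: [0.3958, 0.3565, 0.0658]
eef_rot: [0.736, 0.677, -0.001, -0.0]
ft_force: [0.0, 0.6, -0.1]
gripper_width: 0.0803
finger_force: 0.0
```

carry_out --pt "0.02 -0.017 0 0 0 0.005 0.08" --pt "0.041 -0.035 0 0 0 0.005 0.08" --pt "0.041 -0.035 0 0 0 0.005 0.08" --pt "0.041 -0.035 0 0 0 0.005 0.08"

```text
time_s: 2.07
tcp_pos: [0.4383, 0.3219, 0.0686]
eef_rot: [0.733, 0.68, 0.0, -0.0]
ft_force: [-0.5, 0.7, -0.2]
gripper_width: 0.0799
finger_force: 0.0
```

Run:
```python
from h import *
s=sense(); print(s['tcp_pos'],s['eef_rot'])
im,X=cloud('side'); p=proj('side',[s['tcp_pos']])[0]; q=proj('side',[[.437,.3215,.021]])[0]; print(p,q)
a=im[170:290,170:330]; cv2.imwrite('pics/s1.png',cv2.resize(a,None,fx=4.5,fy=4.5,interpolation=cv2.INTER_CUBIC))
```

```text
[0.43829391 0.32191553 0.06856139] [ 7.33107684e-01  6.80112581e-01  2.57423988e-05 -2.77193492e-05]
[249.35439819 222.47954734] [249.80889825 242.74709008]
```

View pics/s1.png

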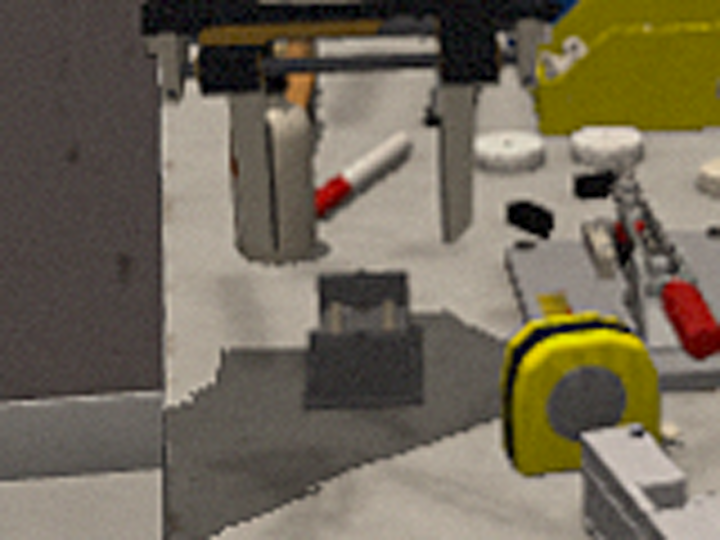

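The fingers straddle the rack (crop x 275 and 458, nest at 363), so the gripper is centred. Descending and gripping.

carry_out --pt "-0.001 0 -0.025 0 0 0 0.08" --pt "-0.001 0 -0.045 0 0 0 0.08" --pt "-0.001 0 -0.057 0 0 0 0.08" --pt "-0.001 0 -0.057 0 0 0 0.06" --pt "-0.001 0 -0.057 0 0 0 0.06" --force 20

```text
time_s: 2.53
tcp_pos: [0.4363, 0.3228, 0.0117]
eef_rot: [0.732, 0.681, -0.0, -0.0]
ft_force: [-0.0, -0.7, 0.7]
gripper_width: 0.0707
finger_force: 0.0
```

carry_out --pt "0 0 0 0 0 0 0.03" --pt "0 0 0 0 0 0 0.03" --pt "0 0 0 0 0 0 0.03" --pt "0 0 0 0 0 0 0.03" --force 20

```text
time_s: 2.87
tcp_pos: [0.437, 0.3227, 0.0123]
eef_rot: [0.732, 0.681, 0.001, 0.0]
ft_force: [1.0, -0.9, 1.8]
gripper_width: 0.0449
finger_force: 0.7
```

carry_out --pt "0 0 0 0 0 0 0.03" --pt "0 0 0 0 0 0 0.03" --pt "0 0 0.01 0 0 0 0.03" --pt "0 0 0.03 0 0 0 0.03" --pt "0 0 0.06 0 0 0 0.03"

```text
time_s: 3.28
tcp_pos: [0.4354, 0.3216, 0.071]
eef_rot: [0.732, 0.681, -0.002, -0.0]
ft_force: [0.2, -0.5, -1.5]
gripper_width: 0.0438
finger_force: 20.0
```

carry_out --pt "-0.005 -0.03 0 0 0 0.06 0.03" --pt "-0.01 -0.06 0 0 0 0.12 0.03" --pt "-0.016 -0.095 0 0 0 0.18 0.03" --pt "-0.021 -0.125 0 0 0 0.25 0.03" --pt "-0.025 -0.152 0 0 0 0.25 0.03"

```text
time_s: 3.7
tcp_pos: [0.4109, 0.1688, 0.0721]
eef_rot: [0.64, 0.768, -0.0, -0.0]
ft_force: [0.7, -0.4, -1.2]
gripper_width: 0.0441
finger_force: 20.0
```

carry_out --pt "0 0 -0.025 0 0 0 0.03" --pt "0 0 -0.045 0 0 0 0.03" --pt "0 0 -0.055 0 0 0 0.03" --pt "0 0 -0.059 0 0 0 0.03" --pt "0 0 -0.061 0 0 0 0.03"

```text
time_s: 4.12
tcp_pos: [0.4116, 0.1706, 0.0105]
eef_rot: [0.642, 0.767, -0.0, -0.0]
ft_force: [0.3, -0.1, -0.7]
gripper_width: 0.0438
finger_force: 20.0
```

carry_out --pt "0 0 -0.002 0 0 0 0.03" --pt "0 0 -0.004 0 0 0 0.03" --pt "0 0 -0.004 0 0 0 0.03"

```text
time_s: 4.37
tcp_pos: [0.4121, 0.1708, 0.0072]
eef_rot: [0.642, 0.767, 0.0, 0.0]
ft_force: [0.8, 0.1, -1.1]
gripper_width: 0.044
finger_force: 20.0
```

carry_out --pt "0 0 -0.001 0 0 0 0.03" --pt "0 0 -0.001 0 0 0 0.07" --pt "0 0 -0.001 0 0 0 0.08" --pt "0 0 -0.001 0 0 0 0.093" --pt "0 0 0.005 0 0 0 0.093"

```text
time_s: 4.78
tcp_pos: [0.4114, 0.1704, 0.0114]
eef_rot: [0.642, 0.767, -0.0, -0.0]
ft_force: [-0.8, -0.6, 0.1]
gripper_width: 0.0662
finger_force: 0.0
```

carry_out --pt "0 0 0.03 0 0 0 0.093" --pt "0 0 0.05 0 0 0.12 0.093" --pt "0 0 0.05 0 0 0.24 0.093" --pt "0 0 0.05 0 0 0.36 0.093" --pt "0 0 0.05 0 0 0.48 0.093"

```text
time_s: 5.2
tcp_pos: [0.412, 0.1705, 0.0625]
eef_rot: [0.438, 0.899, 0.0, 0.0]
ft_force: [0.3, 0.3, -0.6]
gripper_width: 0.0925
finger_force: 0.0
```

carry_out --pt "0 0 0 0 0 0.12 0.093" --pt "0 0 0 0 0 0.24 0.093" --pt "0 0 0 0 0 0.36 0.093" --pt "0 0 0 0 0 0.48 0.093" --pt "0 0 0 0 0 0.6 0.093"

```text
time_s: 5.62
tcp_pos: [0.4118, 0.1705, 0.0621]
eef_rot: [0.153, 0.988, 0.0, 0.0]
ft_force: [-0.1, 0.3, 0.4]
gripper_width: 0.0931
finger_force: 0.0
```

carry_out --pt "0 0 0 0 0 0.12 0.093" --pt "0 0 0 0 0 0.24 0.093" --pt "0 0 0 0 0 0.36 0.093" --pt "0 0 0 0 0 0.491 0.093" --pt "0 0 0 0 0 0.491 0.093"

```text
time_s: 6.03
tcp_pos: [0.4118, 0.1705, 0.062]
eef_rot: [-0.091, 0.996, 0.0, 0.0]
ft_force: [0.2, 0.1, 0.6]
gripper_width: 0.0931
finger_force: 0.0
```

Run:
```python
from h import *
s=sense(); print(s['tcp_pos'],s['eef_rot'],s['gripper_width'])
for c in('top','side'):
    im,X=cloud(c); P=slab(X,(.412,.171),.042,.011,.0195)
    print(c,rect(P),'fins',rect(slab(X,(.412,.171),.03,.021,.027)))
    p=proj(c,[[.412,.171,.01]])[0].astype(int); a=im[p[1]-50:p[1]+40,p[0]-60:p[0]+60]
    cv2.imwrite(f'pics/{c}n.png',cv2.resize(a,None,fx=5,fy=5,interpolation=cv2.INTER_CUBIC))
```

```text
[0.41175247 0.17047629 0.0620278 ] [-9.14347160e-02  9.95811062e-01  1.17820447e-05  1.45899747e-04] 0.0930543674130592
top (array([0., 0.]), 0.0, 0.0, 0.0, 0) fins (array([0., 0.]), 0.0, 0.0, 0.0, 0)
side (array([413.1, 167.1]), 68.7, 44.7, -78.7, 300) fins (array([413.2, 166.8]), 43.2, 32.9, -82.9, 64)
```

View pics/siden.png

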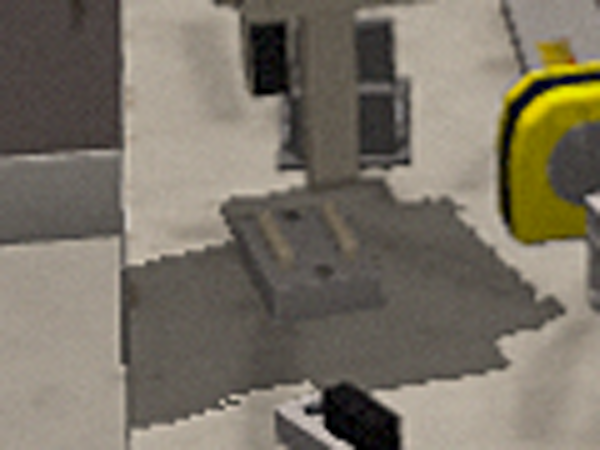

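The nest stands flat on the bench with its ends free. I'll lower the gripper, shift it about 2 mm in -y, and grip the ends.

carry_out --pt "0 -0.002 -0.03 0 0 -0.005 0.093" --pt "0 -0.002 -0.045 0 0 -0.005 0.093" --pt "0 -0.002 -0.0535 0 0 -0.005 0.093" --pt "0 -0.002 -0.0535 0 0 -0.005 0.06" --pt "0 -0.002 -0.0535 0 0 -0.005 0.055" --force 15

```text
time_s: 6.55
tcp_pos: [0.4118, 0.1685, 0.0084]
eef_rot: [-0.085, 0.996, -0.0, -0.0]
ft_force: [1.4, 0.6, 0.1]
gripper_width: 0.0835
finger_force: 0.0
```

carry_out --pt "0 0 0 0 0 0 0.055" --pt "0 0 0 0 0 0 0.055" --pt "0 0 0 0 0 0 0.055" --pt "0 0 0 0 0 0 0.055" --force 20

```text
time_s: 6.88
tcp_pos: [0.4122, 0.1687, 0.0089]
eef_rot: [-0.086, 0.996, 0.0, 0.001]
ft_force: [-1.6, 1.1, 8.0]
gripper_width: 0.0659
finger_force: 20.0
```

carry_out --pt "0 0 0.01 0 0 0 0.055" --pt "0 0 0.035 0 0 0 0.055" --pt "0 0 0.07 0 0 0 0.055" --pt "0.02 -0.011 0.1 0 0 0 0.055" --pt "0.05 -0.028 0.11 0 0 0 0.055"

```text
time_s: 7.3
tcp_pos: [0.462, 0.1412, 0.1228]
eef_rot: [-0.087, 0.996, 0.0, 0.002]
ft_force: [1.2, 0.6, -1.4]
gripper_width: 0.0657
finger_force: 20.0
```

carry_out --pt "0.03 -0.018 0 0 0 0 0.055" --pt "0.06 -0.035 0 0 0 0 0.055" --pt "0.09 -0.053 0 0 0 0 0.055" --pt "0.119 -0.0685 0 0 0 0 0.055" --pt "0.119 -0.0685 0 0 0 0 0.055"

```text
time_s: 7.72
tcp_pos: [0.5847, 0.0692, 0.1191]
eef_rot: [-0.085, 0.996, -0.0, 0.002]
ft_force: [0.7, 1.4, -0.6]
gripper_width: 0.0657
finger_force: 20.0
```

Run:
```python
from h import *
s=sense(); t=s['tcp_pos']; print(t,s['eef_rot'],s['gripper_width'])
for c in('side','top'):
    im,X=cloud(c); z=t[2]-.008
    print(c,rect(slab(X,t[:2],.06,z+.010,z+.019)),'fins',rect(slab(X,t[:2],.03,z+.0195,z+.028)), 'low',rect(slab(X,t[:2],.06,z-.005,z+.012)))
    print(rect(slab(X,(.581,.072),.1,.041,.049)))
    p=proj(c,[[.581,.072,.08]])[0].astype(int); a=im[p[1]-60:p[1]+60,p[0]-80:p[0]+80]
    cv2.imwrite(f'pics/{c}h.png',cv2.resize(a,None,fx=4.5,fy=4.5,interpolation=cv2.INTER_CUBIC))
```

```text
[0.58471993 0.06915034 0.1190938 ] [-8.47298239e-02  9.96402539e-01 -3.82810720e-04  1.64016039e-03] 0.06565855100161952
side (array([580.3,  65.4]), 94.1, 44.9, -72.5, 286) fins (array([574.3,  73.2]), 51.7, 23.0, 67.3, 50) low (array([571.8,  54.1]), 78.8, 38.7, -45.8, 219)
(array([580.2,  70.5]), 144.4, 104.0, -79.3, 908)
top (array([0., 0.]), 0.0, 0.0, 0.0, 0) fins (array([0., 0.]), 0.0, 0.0, 0.0, 0) low (array([0., 0.]), 0.0, 0.0, 0.0, 0)
(array([534.7, 109.8]), 49.4, 26.8, -79.9, 300)
```

View pics/sideh.png

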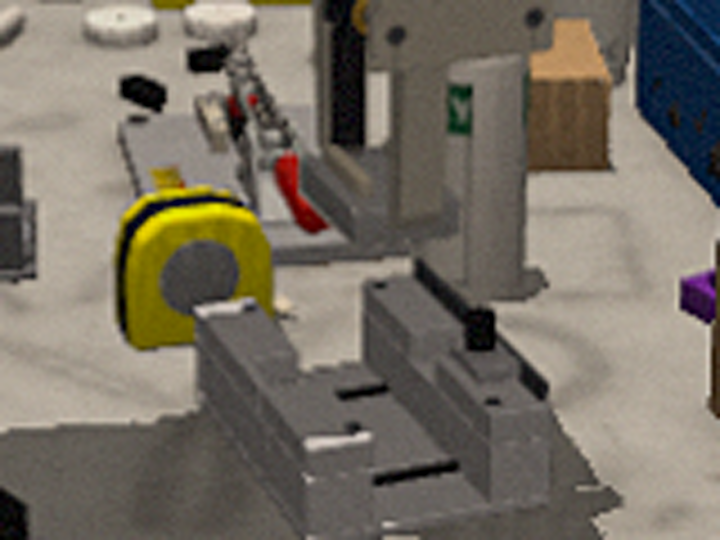

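carry_out --pt "0 0 -0.02 0 0 0 0.055" --pt "0 0 -0.03 0 0 0 0.055" --pt "0 0 -0.03 0 0 0 0.055" --pt "0 0 -0.03 0 0 0 0.055"

```text
time_s: 8.15
tcp_pos: [0.5798, 0.0724, 0.0881]
eef_rot: [-0.086, 0.996, 0.0, -0.001]
ft_force: [0.7, 0.3, -2.1]
gripper_width: 0.066
finger_force: 20.0
```

Run:
```python
from h import *
s=sense(); t=s['tcp_pos']; print(t,s['eef_rot'])
im,X=cloud('side'); z=t[2]-.008
th=np.radians(10.2); R=np.array([[np.cos(th),np.sin(th)],[-np.sin(th),np.cos(th)]])
def ext(P,c,lab):
    L=(P[:,:2]-c)@R.T*1000; print(lab,len(P),np.round(np.percentile(L,[0,1,5,50,95,99,100],axis=0).T,1).tolist())
C=np.array([.581,.072]); ext(slab(X,C,.1,.0435,.0485),C,'cradle top')
P=slab(X,C,.055,.002,.009); L=(P[:,:2]-C)@R.T; ext(P[np.abs(L[:,0])<.03],C,'floor')
for a,b in((0,.006),(.006,.0125),(.0135,.0185),(.020,.027)):
    P=slab(X,t[:2],.05,z+a,z+b); L=(P[:,:2]-t[:2])@R.T; ext(P[np.abs(L[:,0])<.03],np.array(t[:2]),('nest',a))
k=slab(X,(.623,.048),.03,.056,.075); ext(k,C,'knob')
```

```text
[0.57983058 0.07237371 0.08807521] [-8.63305786e-02  9.96266244e-01  2.31418471e-05 -7.76039293e-04]
cradle top 677 [[-52.6, -51.8, -50.7, -32.5, 46.4, 49.4, 52.8], [-73.8, -71.1, -68.9, -23.3, 57.5, 68.0, 70.1]]
floor 386 [[-13.9, -12.4, -6.3, 12.5, 25.5, 26.7, 27.1], [-54.7, -53.9, -51.4, -12.8, 38.4, 50.1, 52.0]]
('nest', 0) 101 [[-23.7, -23.6, -23.2, -15.5, 17.6, 19.5, 20.2], [-37.7, -36.6, -35.6, -32.1, 20.3, 29.8, 31.1]]
('nest', 0.006) 93 [[-24.2, -23.7, -23.1, -18.2, 18.8, 19.8, 20.0], [-43.8, -43.1, -41.0, -31.4, 25.1, 30.7, 44.7]]
('nest', 0.0135) 208 [[-23.8, -22.8, -21.9, -8.8, 9.2, 19.3, 20.1], [-48.5, -47.8, -47.0, -1.5, 32.8, 42.3, 44.6]]
('nest', 0.02) 126 [[-17.6, -17.4, -16.8, -8.5, 6.7, 9.2, 11.7], [-49.8, -49.6, -48.8, -2.5, 36.0, 42.5, 45.4]]
knob 83 [[28.1, 29.0, 29.4, 34.7, 40.9, 42.9, 44.7], [-50.6, -49.8, -42.1, -36.9, -31.2, -29.3, -27.9]]
```

Run:
```python
from h import *
s=sense(); t=np.array(s['tcp_pos']); print(t)
C=np.array([.581,.072]);th=np.radians(10.2); R=np.array([[np.cos(th),np.sin(th)],[-np.sin(th),np.cos(th)]])
im,X=cloud('side')
P=slab(X,C,.06,.07,.105); L=np.c_[(P[:,:2]-C)@R.T*1000,P[:,2]*1000]
for y in range(-40,40,8):
    m=(L[:,1]>=y)&(L[:,1]<y+8)&(abs(L[:,0])<30)
    if m.sum(): 
        q=L[m]; i,j=q[:,0].argmin(),q[:,0].argmax(); print(y,m.sum(),np.round(q[i],1),np.round(q[j],1),'zmin/max',np.round([q[:,2].min(),q[:,2].max()],1))
N=box(C,th,-.022,.022,-.033,.033,.096); N2=box(C,th,-.022,.022,-.033,.033,.080)
Cr=box(C,th,-.052,.052,-.07,.07,.046); Ch=box(C,th,-.025,.025,-.07,.07,.046);F=box(C,th,-.025,.025,-.07,.07,.006)
p=proj('side',[[.581,.072,.06]])[0].astype(int); o=p-[75,55]; a=cv2.resize(im[o[1]:o[1]+110,o[0]:o[0]+150],None,fx=5,fy=5,interpolation=cv2.INTER_CUBIC)
for B,c in((N,(0,255,0)),(N2,(0,255,0)),(Cr,(0,0,255)),(Ch,(255,0,0)),(F,(0,255,255))): draw(a,'side',B,5,o,c)
cv2.imwrite('pics/ov.png',a)
```

```text
[0.58040462 0.07232724 0.08866089]
-40 112 [-24.1 -33.3  82. ] [ 30.  -34.   73.3] zmin/max [ 73.3 104.6]
-32 72 [-24.2 -28.6  85.9] [ 21.5 -30.1  88.9] zmin/max [ 78.9 102.2]
-24 45 [-23.7 -17.3  82.9] [ 19.3 -21.3  95.4] zmin/max [ 79.7 103.4]
-16 34 [-23.9 -13.   87.1] [-1.4 -9.9 96. ] zmin/max [ 80.9 104.1]
-8 42 [-23.9  -2.9  92.7] [ 2.3 -0.7 95.7] zmin/max [ 81.8 104.8]
0 33 [-23.7   3.   82.3] [ 3.6  2.7 96.1] zmin/max [ 82.3 104.3]
8 40 [-24.1  12.2  90.6] [ 8.8 15.6 98.1] zmin/max [ 81.3 104.3]
16 43 [-24.4  16.5  94.8] [ 10.4  19.6 102.3] zmin/max [ 80.4 103.2]
24 53 [-23.2  25.   87.2] [12.7 30.3 93.7] zmin/max [ 80.7 104.4]
32 33 [-22.6  32.1  94.3] [13.9 33.3 94.4] zmin/max [ 83.4 104.6]
```

View pics/ov.png

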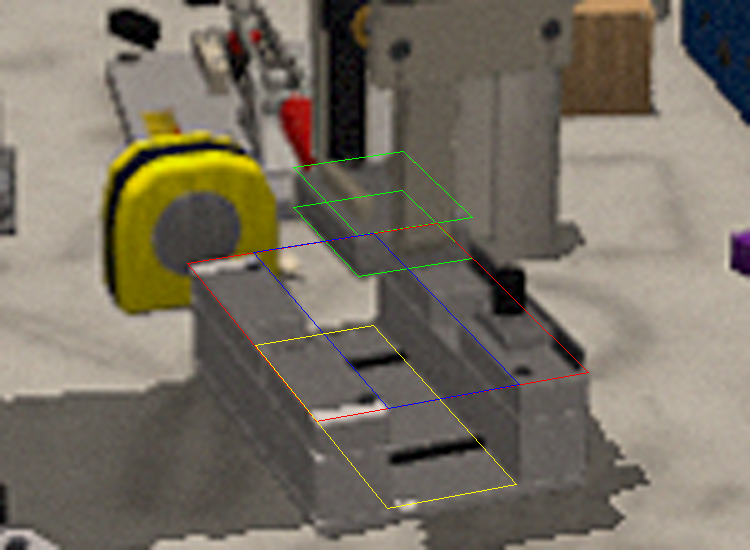

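The overlay agrees: the cradle outline matches, and the held nest sits about 1.5 mm too far in local -x. Correcting that and lowering.

carry_out --pt "0.0015 0 0 0 0 0 0.055" --pt "0.0015 0 -0.02 0 0 0 0.055" --pt "0.0015 0 -0.035 0 0 0 0.055" --pt "0.0015 0 -0.045 0 0 0 0.055" --pt "0.0015 0 -0.05 0 0 0 0.055"

```text
time_s: 8.67
tcp_pos: [0.5818, 0.0719, 0.0372]
eef_rot: [-0.086, 0.996, 0.0, -0.001]
ft_force: [-0.1, -0.3, -1.3]
gripper_width: 0.0656
finger_force: 20.0
```

carry_out --pt "0 0 -0.006 0 0 0 0.055" --pt "0 0 -0.012 0 0 0 0.055" --pt "0 0 -0.017 0 0 0 0.055" --pt "0 0 -0.02 0 0 0 0.055" --pt "0 0 -0.02 0 0 0 0.055"

```text
time_s: 9.08
tcp_pos: [0.582, 0.0719, 0.0177]
eef_rot: [-0.086, 0.996, 0.0, -0.0]
ft_force: [0.3, 0.2, -2.1]
gripper_width: 0.0656
finger_force: 20.0
```

carry_out --pt "0 0 -0.001 0 0 0 0.055" --pt "0 0 -0.002 0 0 0 0.055" --pt "0 0 -0.003 0 0 0 0.055" --pt "0 0 -0.003 0 0 0 0.055"

```text
time_s: 9.42
tcp_pos: [0.5822, 0.0719, 0.0152]
eef_rot: [-0.086, 0.996, -0.0, 0.0]
ft_force: [-0.7, -0.4, -2.5]
gripper_width: 0.0652
finger_force: 20.0
```

carry_out --pt "0 0 -0.001 0 0 0 0.055" --pt "0 0 -0.0015 0 0 0 0.055" --pt "0 0 -0.0015 0 0 0 0.055"

```text
time_s: 9.67
tcp_pos: [0.5823, 0.072, 0.0149]
eef_rot: [-0.086, 0.996, -0.0, 0.0]
ft_force: [-5.3, 0.2, 13.6]
gripper_width: 0.0658
finger_force: 20.0
```

Floor contact is at the expected height. Releasing and rising.

carry_out --pt "0 0 0.001 0 0 0 0.075" --pt "0 0 0.001 0 0 0 0.08" --pt "0 0 0.001 0 0 0 0.08" --pt "0 0 0.003 0 0 0 0.08" --pt "0 0 0.01 0 0 0 0.08"

```text
time_s: 10.08
tcp_pos: [0.5816, 0.0719, 0.023]
eef_rot: [-0.086, 0.996, 0.0, -0.001]
ft_force: [-0.3, -0.4, -0.3]
gripper_width: 0.0797
finger_force: 0.0
```

carry_out --pt "0 0 0.03 0 0 0 0.08" --pt "0 0 0.07 0 0 0 0.08" --pt "0 0 0.11 0 0 0 0.08" --pt "-0.03 -0.01 0.12 0 0 -0.12 0.08" --pt "-0.07 -0.025 0.12 0 0 -0.24 0.08"

```text
time_s: 10.5
tcp_pos: [0.5157, 0.0476, 0.1474]
eef_rot: [0.036, 0.999, 0.0, 0.004]
ft_force: [0.0, -0.7, -0.5]
gripper_width: 0.0801
finger_force: 0.0
```

Run:
```python
from h import *
s=sense(); print(s['tcp_pos'],s['eef_rot'])
C=np.array([.581,.072]);th=np.radians(10.2); R=np.array([[np.cos(th),np.sin(th)],[-np.sin(th),np.cos(th)]])
for c in('side','top'):
    im,X=cloud(c)
    for a,b in((.019,.0255),(.0265,.034)):
        P=slab(X,C,.05,a,b); L=(P[:,:2]-C)@R.T*1000; m=abs(L[:,0])<23.5; L=L[m]
        if len(L): print(c,a,len(L),np.round(np.percentile(L,[0,2,50,98,100],axis=0).T,1).tolist(),rect(P[m]))
    p=proj(c,[[.581,.072,.03]])[0].astype(int); o=p-[70,55]
    cv2.imwrite(f'pics/{c}p.png',cv2.resize(im[o[1]:o[1]+110,o[0]:o[0]+140],None,fx=4,fy=4,interpolation=cv2.INTER_CUBIC))
a=np.hstack([cv2.imread('pics/sidep.png')[:,60:460],cv2.imread('pics/topp.png')[:,60:460]]); cv2.imwrite('pics/both.png',a)
```

```text
[0.51566779 0.04762011 0.14738631] [3.59541081e-02 9.99345305e-01 1.95388225e-04 4.02798297e-03]
side 0.019 209 [[-9.0, -7.6, 5.5, 20.3, 22.9], [-40.3, -36.0, -12.0, 28.6, 31.9]] (array([590.2,  69.6]), 71.2, 31.8, -85.8, 209)
side 0.0265 66 [[-14.4, -14.0, 11.2, 16.7, 17.0], [-24.7, -22.1, -4.6, 16.8, 17.2]] (array([583. ,  68.6]), 42.3, 31.0, -78.9, 66)
top 0.019 289 [[-9.2, -8.3, 6.2, 21.4, 21.7], [-31.8, -26.0, 3.9, 31.2, 32.5]] (array([587.1,  73.5]), 64.2, 30.8, -80.1, 289)
top 0.0265 92 [[-15.1, -14.4, 11.5, 15.8, 17.6], [-21.2, -19.8, -1.7, 19.3, 24.1]] (array([583.6,  74.4]), 41.7, 31.0, 89.3, 92)
```

View pics/both.png

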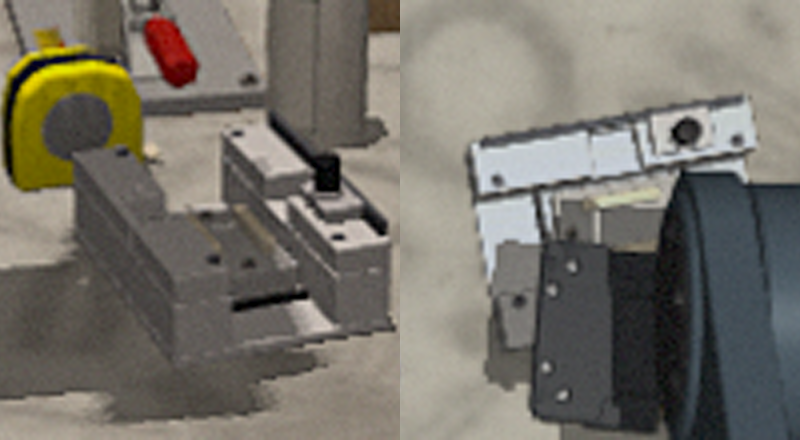

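The nest is flat between the ribs and centred to about 0.5 mm, with the fins at about 30 mm as expected. Next is the keeper.

carry_out --pt "-0.02 -0.008 0 0 0 -0.12 0.05" --pt "-0.04 -0.016 0 0 0 -0.24 0.05" --pt "-0.06 -0.024 0 0 0 -0.36 0.05" --pt "-0.08 -0.03 0 0 0 -0.48 0.05" --pt "-0.096 -0.036 0 0 0 -0.6 0.05"

```text
time_s: 11.02
tcp_pos: [0.4162, 0.0111, 0.144]
eef_rot: [0.33, 0.944, 0.0, 0.0]
ft_force: [-0.2, -0.4, 0.1]
gripper_width: 0.0524
finger_force: 0.0
```

carry_out --pt "0 0 -0.02 0 0 -0.12 0.05" --pt "0 0 -0.04 0 0 -0.24 0.05" --pt "0 0 -0.06 0 0 -0.37 0.05" --pt "0 0 -0.08 0 0 -0.37 0.05" --pt "0 0 -0.08 0 0 -0.37 0.05"

```text
time_s: 11.43
tcp_pos: [0.416, 0.0114, 0.0615]
eef_rot: [0.496, 0.868, -0.001, -0.002]
ft_force: [-0.7, 0.5, 0.3]
gripper_width: 0.0501
finger_force: 0.0
```

Run:
```python
from h import *
s=sense(); e=s['eef_rot']; print(s['tcp_pos'],2*np.degrees(np.arctan2(e[1],e[0]))-90)
for c in('top','side'):
    im,X=cloud(c); print(c,rect(slab(X,(.42,.012),.055,.009,.018)), rect(slab(X,(.42,.012),.025,.026,.035)))
```

```text
[0.4159627  0.01140969 0.06150589] 30.542295642206298
top (array([404.8,  37.7]), 24.8, 20.1, -58.6, 116) (array([416. ,  28.7]), 2.0, 0.0, -29.4, 2)
side (array([420.9,   9.3]), 88.3, 21.5, -57.4, 257) (array([421.8,  10.1]), 35.1, 14.5, -65.4, 78)
```

carry_out --pt "0.004 0 -0.02 0 0 0 0.05" --pt "0.004 0 -0.035 0 0 0 0.05" --pt "0.004 0 -0.045 0 0 0 0.05" --pt "0.004 0 -0.045 0 0 0 0.03" --pt "0.004 0 -0.045 0 0 0 0.005" --force 25

```text
time_s: 11.95
tcp_pos: [0.4218, 0.0113, 0.0196]
eef_rot: [0.496, 0.869, 0.0, 0.0]
ft_force: [0.5, -0.3, 0.2]
gripper_width: 0.0412
finger_force: 0.0
```

carry_out --pt "0 0 0 0 0 0 0.005" --pt "0 0 0 0 0 0 0.005" --pt "0 0 0 0 0 0 0.005" --pt "0 0 0 0 0 0 0.005" --force 25

```text
time_s: 12.28
tcp_pos: [0.4215, 0.0113, 0.0191]
eef_rot: [0.496, 0.868, 0.0, 0.0]
ft_force: [0.7, 0.6, -0.4]
gripper_width: 0.0146
finger_force: 0.0
```

carry_out --pt "0 0 0 0 0 0 0.005" --pt "0 0 0 0 0 0 0.005" --pt "0 0 0.01 0 0 0 0.005" --pt "0 0 0.04 0 0 0 0.005" --pt "0 0 0.08 0 0 0 0.005"

```text
time_s: 12.7
tcp_pos: [0.4193, 0.0114, 0.0978]
eef_rot: [0.496, 0.868, -0.001, -0.003]
ft_force: [1.0, 0.0, -1.6]
gripper_width: 0.012
finger_force: 25.0
```

carry_out --pt "0.01 0.004 0.03 0 0 0.12 0.005" --pt "0.03 0.012 0.03 0 0 0.24 0.005" --pt "0.06 0.023 0.03 0 0 0.36 0.005" --pt "0.085 0.032 0.03 0 0 0.48 0.005" --pt "0.11 0.042 0.03 0 0 0.6 0.005"

```text
time_s: 13.12
tcp_pos: [0.5321, 0.0538, 0.1286]
eef_rot: [0.214, 0.977, -0.0, -0.0]
ft_force: [0.4, 0.6, -1.5]
gripper_width: 0.0117
finger_force: 25.0
```

carry_out --pt "0.012 0.004 0 0 0 0.12 0.005" --pt "0.024 0.009 0 0 0 0.24 0.005" --pt "0.036 0.013 0 0 0 0.36 0.005" --pt "0.049 0.018 0 0 0 0.48 0.005" --pt "0.049 0.018 0 0 0 0.6 0.005"

```text
time_s: 13.53
tcp_pos: [0.5816, 0.0719, 0.1282]
eef_rot: [-0.084, 0.996, 0.0, 0.0]
ft_force: [-0.4, -0.4, -1.7]
gripper_width: 0.0119
finger_force: 25.0
```

carry_out --pt "0 0 -0.01 0 0 0 0.005" --pt "0 0 -0.02 0 0 0 0.005" --pt "0 0 -0.02 0 0 0 0.005" --pt "0 0 -0.02 0 0 0 0.005"

```text
time_s: 13.87
tcp_pos: [0.5792, 0.0711, 0.1075]
eef_rot: [-0.08, 0.997, 0.0, -0.001]
ft_force: [-0.3, 0.4, -0.9]
gripper_width: 0.0116
finger_force: 25.0
```

Run:
```python
from h import *
s=sense(); e=s['eef_rot'];t=np.array(s['tcp_pos']); print(t,2*np.degrees(np.arctan2(e[1],e[0]))-90)
C=np.array([.581,.072]);th=np.radians(10.2); R=np.array([[np.cos(th),np.sin(th)],[-np.sin(th),np.cos(th)]])
for c in('side','top'):
    im,X=cloud(c); z=t[2]-.019
    P=slab(X,C,.06,z+.001,z+.018); 
    if len(P)<10: continue
    L=(P[:,:2]-C)@R.T*1000; m=abs(L[:,1])<18; L=L[m]
    print(c,len(L),np.round(np.percentile(L,[0,1,50,99,100],axis=0).T,1).tolist(),rect(P[m]))
    for x in range(-48,48,12):
        q=L[(L[:,0]>=x)&(L[:,0]<x+12)]
        if len(q): print(x,len(q),np.round([q[:,1].min(),q[:,1].max()],1))
    k=slab(X,(.623,.048),.03,.056,.077); k=(k[:,:2]-C)@R.T*1000; print('knob',np.round(np.median(k,0),1))
```

```text
[0.5792297  0.07113021 0.10747713] 99.12346222271088
side 448 [[-46.5, -45.9, -8.8, 37.1, 39.2], [-15.8, -14.7, -9.7, 7.4, 8.6]] (array([578. ,  67.8]), 85.7, 24.3, 10.1, 448)
-48 78 [-13.2   8.6]
-36 64 [-14.6   6.6]
-24 65 [-12.7   8.5]
-12 54 [-15.3  -3.6]
0 54 [-14.7  -4. ]
12 60 [-15.8   7.4]
24 63 [-15.5   8.5]
36 10 [-12.4   5.5]
knob [ 34.7 -37.1]
```

carry_out --pt "0.003 0.0013 0 0 0 0.01 0.005" --pt "0.003 0.0013 -0.015 0 0 0.01 0.005" --pt "0.003 0.0013 -0.025 0 0 0.01 0.005" --pt "0.003 0.0013 -0.035 0 0 0.01 0.005" --pt "0.003 0.0013 -0.035 0 0 0.01 0.005"

```text
time_s: 14.38
tcp_pos: [0.5821, 0.0725, 0.0716]
eef_rot: [-0.086, 0.996, 0.0, -0.002]
ft_force: [0.3, -0.2, -1.8]
gripper_width: 0.0117
finger_force: 25.0
```

Run:
```python
from h import *
s=sense(); e=s['eef_rot'];t=np.array(s['tcp_pos']); print(t,2*np.degrees(np.arctan2(e[1],e[0]))-90)
C=np.array([.581,.072]);th=np.radians(10.2)
im,X=cloud('side'); z=t[2]-.019
o=proj('side',[[.581,.072,.05]])[0].astype(int)-[60,45]; a=cv2.resize(im[o[1]:o[1]+90,o[0]:o[0]+120],None,fx=6.5,fy=6.5,interpolation=cv2.INTER_CUBIC)
draw(a,'side',box(C,th,-.042,.042,-.01,.01,z),6.5,o,(0,255,0)); draw(a,'side',box(C,th,-.042,.042,-.01,.01,z+.014),6.5,o,(0,255,0))
draw(a,'side',box(C,th,-.0465,.0465,-.012,.012,.046),6.5,o,(0,0,255))
cv2.imwrite('pics/k.png',a)
```

```text
[0.5821123  0.07253659 0.07161679] 99.85913907487947
```

View pics/k.png

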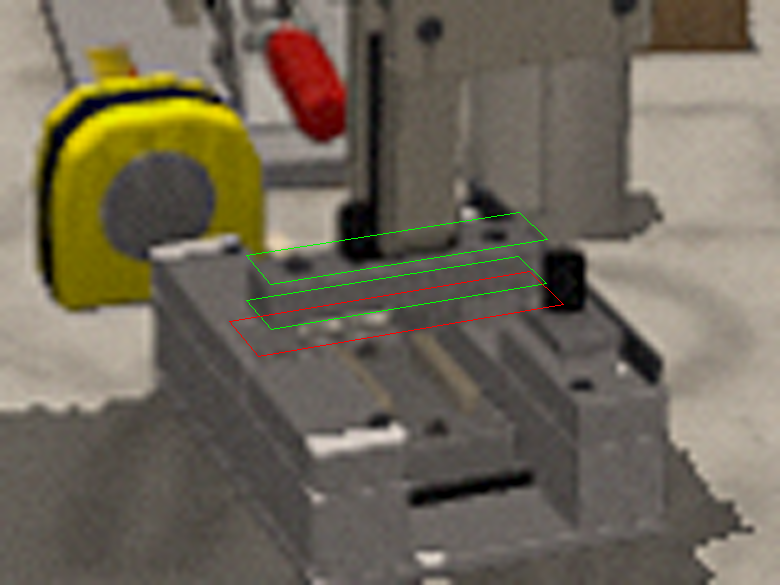

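The bar matches the predicted outline over the slot. Lowering.

carry_out --pt "0 0 -0.004 0 0 0 0.005" --pt "0 0 -0.008 0 0 0 0.005" --pt "0 0 -0.012 0 0 0 0.005" --pt "0 0 -0.016 0 0 0 0.005" --pt "0 0 -0.016 0 0 0 0.005"

```text
time_s: 14.85
tcp_pos: [0.5828, 0.0726, 0.0569]
eef_rot: [-0.086, 0.996, 0.0, -0.0]
ft_force: [-0.7, 0.7, -1.8]
gripper_width: 0.0117
finger_force: 25.0
```

No force, so it is in the slot.

carry_out --pt "0 0 -0.002 0 0 0 0.005" --pt "0 0 -0.0035 0 0 0 0.005" --pt "0 0 -0.0045 0 0 0 0.005" --pt "0 0 -0.0045 0 0 0 0.005"

```text
time_s: 15.18
tcp_pos: [0.5831, 0.0726, 0.053]
eef_rot: [-0.086, 0.996, -0.0, -0.0]
ft_force: [0.3, -0.2, -1.7]
gripper_width: 0.0119
finger_force: 25.0
```

carry_out --pt "0 0 -0.001 0 0 0 0.005" --pt "0 0 -0.002 0 0 0 0.005" --pt "0 0 -0.002 0 0 0 0.005"

```text
time_s: 15.43
tcp_pos: [0.5832, 0.0726, 0.0511]
eef_rot: [-0.086, 0.996, -0.0, 0.0]
ft_force: [-0.4, -1.3, -2.2]
gripper_width: 0.0122
finger_force: 25.0
```

carry_out --pt "0 0 -0.001 0 0 0 0.005" --pt "0 0 -0.0015 0 0 0 0.005" --pt "0 0 -0.0015 0 0 0 0.005"

```text
time_s: 15.68
tcp_pos: [0.5833, 0.0727, 0.0509]
eef_rot: [-0.086, 0.996, 0.0, 0.0]
ft_force: [-6.5, 0.6, 13.6]
gripper_width: 0.0116
finger_force: 25.0
```

Seated at the right height (tip 51 mm, bar underside 32 mm). Releasing, rising and going over the knob at about (0.622,0.046).

carry_out --pt "0 0 0.001 0 0 0 0.03" --pt "0 0 0.001 0 0 0 0.04" --pt "0 0 0.001 0 0 0 0.05" --pt "0 0 0.01 0 0 0 0.05" --pt "0 0 0.03 0 0 0 0.05"

```text
time_s: 16.1
tcp_pos: [0.5819, 0.0725, 0.0783]
eef_rot: [-0.086, 0.996, 0.0, -0.002]
ft_force: [0.1, -1.0, 0.3]
gripper_width: 0.0401
finger_force: 0.0
```

carry_out --pt "0 0 0.02 0 0 0 0.05" --pt "0.02 -0.013 0.02 0 0 0 0.05" --pt "0.039 -0.027 0.02 0 0 0 0.05" --pt "0.039 -0.027 0.02 0 0 0 0.05"

```text
time_s: 16.43
tcp_pos: [0.625, 0.0437, 0.1009]
eef_rot: [-0.085, 0.996, -0.0, 0.002]
ft_force: [0.2, -0.5, 0.1]
gripper_width: 0.0499
finger_force: 0.0
```

Run:
```python
from h import *
s=sense(); e=s['eef_rot'];t=np.array(s['tcp_pos']); print(t,2*np.degrees(np.arctan2(e[1],e[0]))-90)
C=np.array([.581,.072]);th=np.radians(10.2); R=np.array([[np.cos(th),np.sin(th)],[-np.sin(th),np.cos(th)]])
print('tcp local',R@(t[:2]-C)*1000)
im,X=cloud('side')
for n,a,b,r in(('bar',.043,.050,.045),('ridge',.056,.066,.03)):
    P=slab(X,C,r,a,b); L=(P[:,:2]-C)@R.T*1000; m=abs(L[:,1])<(11 if n=='bar' else 14); L=L[m]
    print(n,len(L),np.round(np.percentile(L,[1,50,99],axis=0).T,1).tolist(),np.round(np.median(P[m][:,2]),4))
P=slab(X,(.622,.045),.03,.058,.076);k=(P[:,:2]-C)@R.T*1000; m=k[:,0]>25; print('knob',m.sum(),np.round(np.percentile(k[m],[2,50,98],axis=0).T,1).tolist())
o=proj('side',[[.6,.06,.06]])[0].astype(int)-[60,45]; cv2.imwrite('pics/kn.png',cv2.resize(im[o[1]:o[1]+90,o[0]:o[0]+120],None,fx=6,fy=6,interpolation=cv2.INTER_CUBIC))
```

```text
[0.62498249 0.04370157 0.10085458] 99.7983824602097
tcp local [ 38.27615667 -35.63982028]
bar 195 [[-41.4, -6.8, 40.4], [-10.4, -4.6, 10.6]] 0.0455
ridge 92 [[-16.9, -1.5, 18.0], [-8.4, -4.6, 7.1]] 0.0606
knob 68 [[29.4, 34.3, 41.5], [-40.9, -36.6, -30.5]]
```

View pics/kn.png

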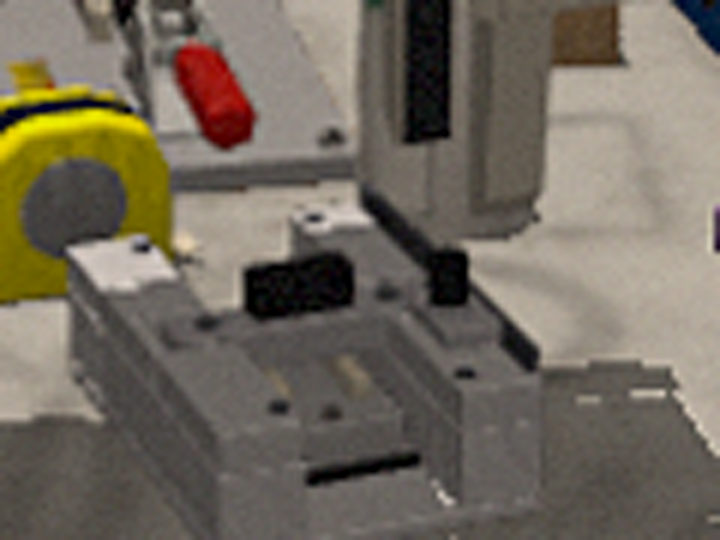

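The bar is seated flat (top 45.5 mm, ridge 60.6 mm) and the knob is at local (35.4,-35). Lowering around the knob.

carry_out --pt "-0.002 0 -0.015 0 0 0 0.05" --pt "-0.002 0 -0.03 0 0 0 0.05" --pt "-0.002 0 -0.041 0 0 0 0.05" --pt "-0.002 0 -0.041 0 0 0 0.01" --pt "-0.002 0 -0.041 0 0 0 0.01" --force 8

```text
time_s: 16.9
tcp_pos: [0.6197, 0.0459, 0.0585]
eef_rot: [-0.086, 0.996, 0.0, -0.001]
ft_force: [-0.5, 0.2, -0.0]
gripper_width: 0.0412
finger_force: 0.0
```

carry_out --pt "0 0 0 0 0 0 0.01" --pt "0 0 0 0 0 0 0.01" --pt "0 0 0 0 0 0 0.01" --pt "0 0 0 0 0 0 0.01" --pt "0 0 0 0 0 0 0.01" --force 8

```text
time_s: 17.32
tcp_pos: [0.6204, 0.0457, 0.0591]
eef_rot: [-0.086, 0.996, 0.0, 0.0]
ft_force: [-0.8, 0.7, 1.7]
gripper_width: 0.0123
finger_force: 8.0
```

carry_out --pt "-0.001 0.007 0 0 0 0 0.01" --pt "-0.0025 0.014 0 0 0 0 0.01" --pt "-0.004 0.021 0 0 0 0 0.01" --pt "-0.005 0.028 0 0 0 0 0.01" --pt "-0.0055 0.0315 0 0 0 0 0.01"

```text
time_s: 17.73
tcp_pos: [0.6146, 0.0785, 0.059]
eef_rot: [-0.086, 0.996, 0.0, 0.0]
ft_force: [-2.9, -1.7, 7.3]
gripper_width: 0.0128
finger_force: 8.0
```

carry_out --pt "-0.0002 0.001 0 0 0 0 0.01" --pt "-0.0004 0.002 0 0 0 0 0.01" --pt "-0.0004 0.002 0 0 0 0 0.01"

```text
time_s: 17.98
tcp_pos: [0.6145, 0.079, 0.059]
eef_rot: [-0.086, 0.996, -0.001, 0.0]
ft_force: [-1.2, -6.6, 5.7]
gripper_width: 0.0127
finger_force: 8.0
```

The force rises at the stop (knob at local y about +1 mm). Releasing, backing off upward and checking.

carry_out --pt "0 0 0 0 0 0 0.03" --pt "0 0 0 0 0 0 0.03" --pt "0 0 0 0 0 0 0.03" --pt "0 0 0.02 0 0 0 0.03" --pt "0 0 0.05 0 0 0 0.03"

```text
time_s: 18.4
tcp_pos: [0.6124, 0.0795, 0.1064]
eef_rot: [-0.086, 0.996, 0.0, -0.003]
ft_force: [0.9, -0.5, 0.2]
gripper_width: 0.0298
finger_force: 0.0
```

carry_out --pt "0 0 0.04 0 0 0 0.03" --pt "0 0 0.08 0 0 0 0.03" --pt "-0.03 0 0.08 0 0 0 0.03" --pt "-0.06 0 0.08 0 0 0 0.03" --pt "-0.06 0 0.08 0 0 0 0.03"

```text
time_s: 18.82
tcp_pos: [0.5499, 0.0797, 0.1885]
eef_rot: [-0.086, 0.996, 0.0, -0.002]
ft_force: [0.3, -0.4, 0.2]
gripper_width: 0.0301
finger_force: 0.0
```

Run:
```python
from h import *
s=sense(); print(s['tcp_pos'],s['ft_force'],s['time_s'])
C=np.array([.581,.072]);th=np.radians(10.2); R=np.array([[np.cos(th),np.sin(th)],[-np.sin(th),np.cos(th)]])
im,X=cloud('side')
P=slab(X,(.615,.078),.03,.058,.077);k=(P[:,:2]-C)@R.T*1000; m=k[:,0]>25; print('knob',m.sum(),np.round(np.percentile(k[m],[2,50,98],axis=0).T,1).tolist())
P=slab(X,C,.03,.056,.066);L=(P[:,:2]-C)@R.T*1000; m=(abs(L[:,1])<14)&(L[:,0]<24);print('ridge',np.round(np.percentile(L[m],[1,50,99],axis=0).T,1).tolist(),rect(P[m]),P[m][:,2].max())
```

```text
[0.5499089  0.079652   0.18845017] [ 0.2742747  -0.4442605   0.18958415] 18.8167
knob 68 [[29.0, 34.4, 41.8], [-9.2, -5.0, 3.5]]
ridge [[-16.4, -0.4, 17.4], [-9.9, -4.1, 6.6]] (array([581.8,  70.2]), 34.1, 17.7, 15.2, 92) 0.06379191524397149
```

The knob moved 32 mm to the stop, so travel is about 39–40 mm. The bar is still seated and the arm is clear.

```bash
python3 -c "
from plant import job
print(job.finish_job())"
```

```text
the job is handed in; nothing more can be done
None
```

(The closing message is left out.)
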